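# Torque the blade-grid bolt of a countertop dicer with a click wrench

### The arm

A 7-joint arm with a two-finger parallel gripper is mounted at the origin on the work surface. World frame = base frame: x ahead of the robot, y to its left, z up, the work surface at z = 0. Lengths are in mm, angles in rad, forces in N, time in s.
With the tool pointing down it reaches from about 425 to 975 mm from the base axis. Payload 16.7 kg.
Tool frame: the origin (TCP) lies on the mounting face of the last link; the fingertips stand 173 mm ahead of it and the grasp point (between the pads) lies 155 mm ahead of it (ctrl.grip_point_offset is the distance from the TCP to the grasp point, in mm); z points along the fingers, y is the line along which they close (so a half turn about z gives the same grasp; the last joint's range is limited). The gripper opens to 85 mm and grips with 20 to 120 N. Pads are 22 mm wide; open, the fingers measure 114 mm over their backs; the gripper's body (76 mm by 85 mm) begins 54 mm behind the grasp point. The pads swing forward as they close: fully open they stand 13 mm farther back than shut.
Start: joints at [1.071, 0.426, 0.074, 1.606, -0.034, 1.111, -0.067], TCP at [231.295, -634.106, 404.702] pointing down, gripper open.
Joint ranges: [-2.85, 2.85], [-0.5, 2.14], [-1.23, 1.37], [0.21, 2.46], [-1.02, 4.16], [0.16, 2.05], [-2.73, 2.73]. Speed limits (rad/s): [1.89, 1.89, 2.39, 2.39, 3.01, 3.01, 3.01].

### API

Orientations are given as a 3x3 rotation matrix whose columns are the frame's x, y, z axes.
In Python, from station import monitor, imaging, order, ctrl gives the robot as it stands. The module is installed in compiled form; this text tells all that it offers.
- The arm moves only by the shell command python3 -m jog 'ROWS' [FORCE]. ROWS is a JSON object of lists of equal length, an entry for each row: "hand": the finger opening in cm, from 0 to 8.54; "travel": the shift along the tool's x, y, z in cm, a list of three; "rotation": the turn, a rotation vector about the tool's x, y, z in rad, a list of three. In form: {"hand": [hand, ...], "travel": [[x, y, z], ...], "rotation": [[rx, ry, rz], ...]}. A call has 1 to 5 rows; each row shifts and turns the commanded pose from where the row before left it, along the tool's axes as they then stand; what a row does not reach is not made up. A row lasts 1/8 s, in which the tool goes at most 62.5 mm and 10.7 degrees, less where a joint would pass 70% of its speed; a pose out of reach is approached as far as the arm can. A call is refused whole if a number of a shift passes 6.25 or a number of a turn 0.188, either way. A call with a gripper value outside its range is refused whole. The fingers move at their own pace and stop on an object; FORCE is the grip in N (left out, the last holds). Time passes only in rows, so rows that do not move let the fingers close. It gives the time, the measured TCP pose, the force, the opening and the grip force at its end, in the units of the state.
- monitor.get_obs(): the state, without advancing time (a new reading comes with each control period).
- imaging.get_image(name): name is "scene" or "top" or "wrist"; returns the picture (420x560x3 uint8, blue, green, red); there is no depth.
- imaging.get_calibration(name): a dict with "fx", "fy", "cx", "cy" (pixels), "cam_to_world" (4x4, takes a point from camera to world coordinates). Camera axes: x right, y down, z forward; pixel columns grow to the right and rows downward; lengths in mm; the calibration is good to about 2 mm. A picture is of the moment at which its call begins: read the wrist's pose just before it. get_calibration takes no time and is no camera call; for the wrist camera it gives the pose at the moment of the call.
- order.close_job(): hands the job in; it is judged then, once.
The state is a dict: "time_s": time; "joint_pos": joint angles; "qvel": joint speeds; "effort": joint torques, N m; "position": TCP position; "tcp_rot": TCP orientation; "contact_force": force on the tool from outside, world axes, zero at the start; "moment": the same for the moment, N m; "gripper_width": finger opening in mm; "grasp_force": force on a finger pad.
Only numpy, scipy, OpenCV 4.12 (cv2) and the standard library are available. Lean on these libraries where they do the work, as an engineer would, in place of code of your own. Each camera call takes 0.05 s, during which the arm holds its last target. There are 200 camera calls.

### The job

The dicer's blade grid has just been refitted before the next batch of salad. Take the click wrench by the blue block on its head, seat it gently and fully down on the square bolt head of the dicer, then push the handle clockwise (seen from above) until it clicks and gives, and stop there: do not force it on through to the end of its travel. Leave the bolt tight with the wrench standing on it, handle sprung back straight, and do not disturb the other things on the counter.

Things in the scene. Friction and masses are not known exactly. Their poses are not given: they have to be found in the camera images.
- wrench: loose click wrench, 0.5 to 0.8 kg, standing on its flat socket face. Origin: centre of the head's underside, on the socket axis; z up, +x towards the end of the straight handle. Head: 48 mm square steel block, 33 mm tall, with a 28.5 mm square socket, 27 mm deep, open below. The handle sticks out along +x, centreline 16 mm above the origin, and pivots on the socket axis
- wrench_block (a point): blue block on top of the wrench's head, the place to grip it from above: 42 mm along the wrench's x, 24 mm across its y, from 33 to 73 mm above the wrench's underside; this point is on the socket axis at 59 mm, 14 mm below the block's top
- handle_grip (a point): white ring on the red handle (18 mm thick), where to push: handle centre, 167.5 mm from the socket axis. Straight: (0.1675, 0, 0.016) in the wrench's frame. About 9 N of clockwise push here (1.5 N m) makes the joint give at nearly constant force; the ring then swings towards the wrench's -y: 18 mm is a click, 43 mm is too far, the hard stop is at 53 mm
- handle_end (a point): end of the handle, 215 mm from the socket axis; steel bar 15 mm wide to 120 mm out, then 18 mm round red grip. The handle is kept straight by a preloaded spring, gives only clockwise and only at the set torque (hard stop at 0.32 rad), springs back straight when the push is eased, and is rigid anticlockwise
- bolt_seat (a point): centre of the seat of the dicer's square bolt: top of its 66 mm round steel flange, 61 mm above the counter, where the wrench's underside comes to rest. z up, x and y square to the flats; turns with the bolt. Tighten clockwise seen from above: it resists more and more as it turns, stays where it is left, and has some 0.25 to 0.5 rad still to turn, differing each time
- bolt_top (a point): centre of the top of the bolt's brass head, 24 mm above the seat, turns with the bolt. Head 26 mm square, its top 4 mm chamfered at 45 degrees. The socket fits it at any of four quarter turns, with 1.25 mm play on each side (about 0.1 rad of turning play)
- bolt_mark (a point): red mark on the rim of the bolt's flange, 30 mm from the axis, at the bolt's +x; turns with the bolt
- dicer: white countertop vegetable dicer, fixed. Origin on the counter below the bolt axis, z up. Base 190 mm along x, from -40 to +240 mm along y, top at 45 mm; steel blade grid centred at y +120 mm, top 57 mm; two posts with a green and white pusher at y +120 to +230 mm, up to 150 mm high. At -y beside it the counter is free for the handle to sweep
- jar: amber glass jar, 56 mm across, 90 mm tall; origin under its centre; leave alone
- spare_grid: spare steel blade grid lying flat, 110 mm square, 12 mm thick; origin under its centre; leave alone
- spare_bolt: spare brass square bolt head on a 48 mm round flange, 28 mm tall, standing on the counter; origin under its centre; not the one to tighten, leave alone

How it is judged (in metres and radians):
On the way, in this order (a step that is already met when the one before it is completed fails the run):
1. the wrench sits fully down on the dicer's bolt (distance between wrench and bolt_seat below 0.004 m and angle between wrench's own z axis and vertical below 0.06 rad), for 0.2 s.
2. with the wrench seated, the handle clicks: it gives at least 0.11 rad (18 mm at the white ring) (distance between wrench and bolt_seat below 0.006 m and y of handle_grip in the frame of wrench below -0.018 m and distance of bolt_mark from where it was at the start of the episode above 0.005 m), for 0.1 s.
At the end, for the whole second after the job is handed in: the wrench stands at rest, upright (within 0.06 rad) and fully down on the dicer's bolt (its origin within 5 mm of the seat), its handle sprung back straight (white ring within 6 mm of straight), and the bolt is left tightened, its red mark at least 5 mm from where it started (distance between wrench and bolt_seat below 0.005 m and angle between wrench's own z axis and vertical below 0.06 rad and y of handle_grip in the frame of wrench above -0.006 m and distance of bolt_mark from where it was at the start of the episode above 0.005 m and linear speed of wrench below 0.02 m/s); the robot touches nothing.
It fails at once if the handle is forced on past the click, more than 0.26 rad (43 mm at the white ring) (y of handle_grip in the frame of wrench below -0.043 m).
It fails at once if the wrench is pressed hard on the dicer while not seated (over 40 N) (contact force between wrench and dicer above 40 N and distance between wrench and bolt_seat above 0.005 m).
It fails at once if the jar, the spare grid or the spare bolt is moved over 30 mm (distance of any of jar, spare_grid, spare_bolt from where it was at the start of the episode above 0.03 m).
It fails at once if the wrench is dropped onto the bolt (over 0.35 m/s within 20 mm of its seat) (linear speed of wrench above 0.35 m/s and distance between wrench and bolt_seat below 0.02 m).
It also fails if it takes over 72 s, if anything falls off the work surface, if the arm or the gripper's body presses on something with over 40 N, if the wrist force passes 120 N, or if a joint passes its speed limit or range.

## Working session

There is one attempt and no reset: what is moved stays moved. The work goes in short steps, Python scripts to look and compute and a shell command to move; the robot and the scene stay as the last step left them, time stands still between calls to the robot, and variables do not carry over. Pictures are saved under pics/ and viewed, at most 10 in all, crops included, and the job is handed in when it is done.

```bash
mkdir -p pics; python3 - <<'E'
from station import monitor, imaging, order, ctrl
import cv2,numpy as np
np.set_printoptions(precision=3,suppress=True)
o=monitor.get_obs();print(o)
for n in("top","scene"):
    cv2.imwrite(f"pics/{n}0.png",imaging.get_image(n)); print(imaging.get_calibration(n))
E
```

```text
{'time_s': 0.0, 'joint_pos': array([ 1.071,  0.427,  0.074,  1.607, -0.034,  1.111, -0.067]), 'qvel': array([-0.001,  0.   ,  0.   ,  0.001,  0.002, -0.   , -0.001]), 'effort': array([ -0.002, -94.983,   3.759, -46.352,   0.019,   0.01 ,   0.   ]), 'position': array([ 231.255, -633.947,  404.004]), 'tcp_rot': array([[ 0.939,  0.343, -0.001],
       [ 0.343, -0.939,  0.001],
       [-0.   , -0.001, -1.   ]]), 'contact_force': array([-0.469, -0.494,  0.693]), 'moment': array([0.043, 0.003, 0.021]), 'grasp_force': 0.0, 'gripper_width': 85.3110061756312}
{'fx': 400.84990056683995, 'fy': 400.84990056683995, 'cx': 278.0909081158063, 'cy': 207.90217197426455, 'cam_to_world': array([[   0.024,   -0.982,    0.186,  327.354],
       [  -1.   ,   -0.027,   -0.009, -138.496],
       [   0.014,   -0.186,   -0.982,  935.564],
       [   0.   ,    0.   ,    0.   ,    1.   ]])}
{'fx': 403.56275958589686, 'fy': 403.56275958589686, 'cx': 278.61361437153334, 'cy': 204.5956393786095, 'cam_to_world': array([[   0.345,    0.792,   -0.503,  894.864],
       [   0.939,   -0.285,    0.195, -298.584],
       [   0.012,   -0.54 ,   -0.842,  754.601],
       [   0.   ,    0.   ,    0.   ,    1.   ]])}
```

View pics/top0.png

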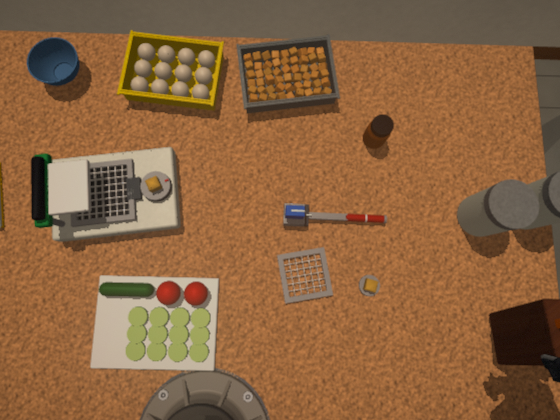

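View pics/scene0.png

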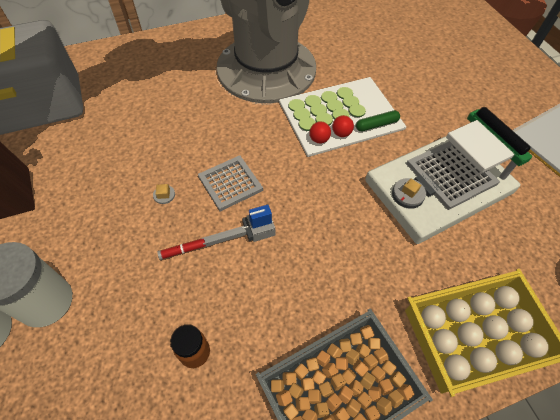

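The top view shows the wrench head at about (295,213), its handle pointing right (-y) with the white ring at (366,218). The dicer bolt is at (154,184), the jar at (378,132), the spare grid at (305,275) and the spare bolt at (370,285). The scene view agrees: block at (260,216), ring at (182,248), bolt at (410,187).

```bash
cat > h.py <<'E'
from station import monitor, imaging, order, ctrl
import cv2,numpy as np
np.set_printoptions(precision=3,suppress=True)
def ray(c,u,v):
    d=c["cam_to_world"][:3,:3]@np.array([(u-c["cx"])/c["fx"],(v-c["cy"])/c["fy"],1]); return c["cam_to_world"][:3,3],d
def onz(c,u,v,z):
    p,d=ray(c,u,v); return p+d*(z-p[2])/d[2]
def proj(c,P):
    T=np.linalg.inv(c["cam_to_world"]); q=T[:3,:3]@np.asarray(P,float)+T[:3,3]; return np.array([c["fx"]*q[0]/q[2]+c["cx"],c["fy"]*q[1]/q[2]+c["cy"]])
def tri(rs):
    A=np.zeros((3,3));b=np.zeros(3)
    for p,d in rs:
        d=d/np.linalg.norm(d);M=np.eye(3)-np.outer(d,d);A+=M;b+=M@p
    return np.linalg.solve(A,b)
RNG={"blue":((105,120,60),(130,255,255)),"red":((0,150,80),(8,255,255)),"brass":((14,110,110),(28,255,255))}
def blobs(img,col,amin=6,roi=None):
    h=cv2.cvtColor(img,cv2.COLOR_BGR2HSV);m=cv2.inRange(h,*RNG[col])
    if col=="red": m|=cv2.inRange(h,(172,150,80),(180,255,255))
    if roi: z=np.zeros_like(m);x0,y0,x1,y1=roi;z[y0:y1,x0:x1]=255;m&=z
    cs,_=cv2.findContours(m,cv2.RETR_EXTERNAL,cv2.CHAIN_APPROX_NONE)
    out=[]
    for c in cs:
        M=cv2.moments(c)
        if cv2.contourArea(c)>=amin: out.append((cv2.contourArea(c),M["m10"]/M["m00"],M["m01"]/M["m00"],cv2.minAreaRect(c)))
    return sorted(out,key=lambda t:-t[0])
E
python3 - <<'E'
from h import *
roi={"top":{"blue":(270,190,320,235),"red":(335,200,400,235),"brass":(135,165,175,205)},
"scene":{"blue":(235,195,285,240),"red":(140,225,220,275),"brass":(385,165,435,205)}}
R={}
for n in("top","scene"):
    im=cv2.imread(f"pics/{n}0.png");c=imaging.get_calibration(n)
    for k in("blue","red","brass"):
        for b in blobs(im,k,4,roi[n][k]): print(n,k,b)
        b=blobs(im,k,4,roi[n][k])
        if b: R.setdefault(k,[]).append(ray(c,b[0][1],b[0][2]))
for k in R: print(k,tri(R[k]))
c=imaging.get_calibration("top")
print("ring",onz(c,366,218,16),"block",onz(c,295,211,65),"bolt",onz(c,154,184,85),"jar",onz(c,378,130,90),"grid",onz(c,305,275,12),"spare",onz(c,370,285,28))
E
```

```text
top blue (81.0, 293.2057613168724, 210.38683127572014, ((294.5, 210.5), (9.0, 17.0), 90.0))
top red (106.5, 355.7292644757433, 217.23317683881064, ((355.0, 217.5), (7.0, 18.0), 90.0))
top red (93.0, 375.53225806451616, 218.2688172043011, ((375.0, 218.5), (7.0, 16.0), 90.0))
top brass (117.5, 152.27517730496453, 182.7205673758865, ((152.31036376953125, 182.7241668701172), (11.292354583740234, 12.080193519592285), 66.80140686035156))
scene blue (297.5, 260.61176470588236, 216.90700280112043, ((260.01885986328125, 216.06602478027344), (18.54367446899414, 21.977689743041992), 74.05460357666016))
scene red (162.0, 193.11831275720164, 245.02572016460903, ((193.6132354736328, 244.896240234375), (8.928435325622559, 22.115049362182617), 74.05460357666016))
scene red (152.0, 170.67105263157896, 251.63815789473685, ((170.60377502441406, 251.61322021484375), (8.928435325622559, 19.779918670654297), 74.05460357666016))
scene brass (124.0, 412.59005376344084, 185.6034946236559, ((412.75006103515625, 185.75003051757812), (13.435027122497559, 12.727922439575195), 45.0))
blue [ 490.346 -180.362   51.861]
red [ 485.168 -326.762   14.801]
brass [539.776 132.921  77.541]
ring [ 483.404 -352.421   16.   ] block [ 486.569 -184.02    65.   ] bolt [534.33  124.779  85.   ] jar [ 671.16  -365.428   90.   ] grid [ 348.9   -211.999   12.   ] spare [ 330.106 -356.073   28.   ]
```

```bash
python3 -m jog '{"hand":[8.5,8.5,8.5,8.5,8.5],"travel":[[4.4,-3.7,0],[4.4,-3.7,0],[4.4,-3.7,0],[4.4,-3.7,0],[4.4,-3.7,0]],"rotation":[[0,0,0],[0,0,0],[0,0,0],[0,0,0],[0,0,0]]}' 30
python3 -m jog '{"hand":[8.5,8.5,8.5,8.5,8.5],"travel":[[4.4,-3.7,0],[4.4,-3.7,0],[4.4,-3.7,0],[4.4,-3.7,0],[0,0,0]],"rotation":[[0,0,0],[0,0,0],[0,0,0],[0,0,0],[0,0,-0.18]]}'
python3 -m jog '{"hand":[8.5,8.5,8.5,8.5,8.5],"travel":[[0,0,2],[0,0,2],[0,0,2],[0,0,0],[0,0,0]],"rotation":[[0,0,-0.18],[0,0,-0.18],[0,0,-0.18],[0,0,-0.18],[0,0,-0.18]]}'
python3 -m jog '{"hand":[8.5,8.5],"travel":[[0,0,0],[0,0,0]],"rotation":[[0,0,-0.11],[0,0,0]]}'
python3 - <<'E'
from h import *
o=monitor.get_obs();print(o["position"],o["tcp_rot"],o["joint_pos"],o["time_s"],o["contact_force"]);c=imaging.get_calibration("wrist");print(c)
cv2.imwrite("pics/w1.png",imaging.get_image("wrist"));print(proj(c,(489,-182,73)),proj(c,(484,-352,25)))
E
```

```text
time_s: 0.72
position: [375.2, -383.1, 404.6]
tcp_rot: [[0.939, 0.343, -0.0], [0.343, -0.939, 0.0], [-0.0, -0.0, -1.0]]
contact_force: [1.8, -0.2, 0.1]
gripper_width: 85.3
grasp_force: 0.0
time_s: 1.35
position: [491.0, -181.3, 404.6]
tcp_rot: [[0.859, 0.511, 0.0], [0.511, -0.859, 0.001], [0.001, -0.001, -1.0]]
contact_force: [-0.4, -0.8, -1.4]
gripper_width: 85.3
grasp_force: 0.0
time_s: 1.98
position: [489.1, -185.5, 344.2]
tcp_rot: [[0.135, 0.991, -0.001], [0.991, -0.135, 0.0], [0.0, -0.001, -1.0]]
contact_force: [-0.5, -0.1, -0.1]
gripper_width: 84.8
grasp_force: 0.0
time_s: 2.22
position: [489.1, -185.7, 344.5]
tcp_rot: [[0.032, 0.999, -0.0], [0.999, -0.032, 0.0], [0.0, -0.0, -1.0]]
contact_force: [0.3, 0.5, -0.5]
gripper_width: 84.7
grasp_force: 0.0
[ 489.083 -185.69   344.532] [[ 0.032  0.999 -0.   ]
 [ 0.999 -0.032  0.   ]
 [ 0.    -0.    -1.   ]] [ 0.562  0.271 -0.374  1.986  0.124  0.907  0.091] 2.225 [ 0.326  0.483 -0.537]
{'fx': 323.26072881061, 'fy': 323.26072881061, 'cx': 278.03539199688413, 'cy': 207.2201201131046, 'cam_to_world': array([[   0.999,   -0.029,   -0.011,  492.027],
       [  -0.032,   -0.948,   -0.316, -103.777],
       [  -0.002,    0.316,   -0.949,  313.71 ],
       [   0.   ,    0.   ,    0.   ,    1.   ]])}
[277.81  204.805] [278.284 339.534]
```

View pics/w1.png

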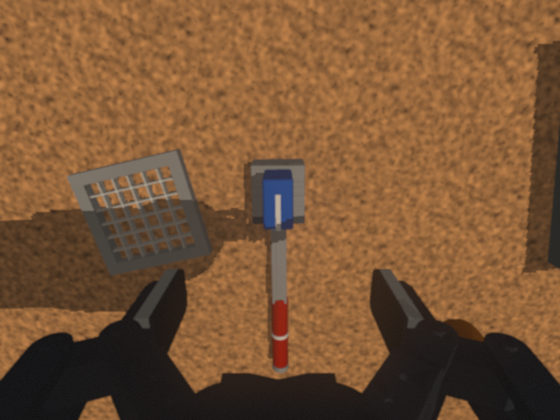

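The wrist view shows the blue block at cols 263–293 with its lower (handle-side) edge at row 228. The ring is at (280,337) and the spare grid is to the left, clear of the fingers.

```bash
python3 - <<'E'
from h import *
im=cv2.imread("pics/w1.png");c=imaging.get_calibration("wrist")
b=blobs(im,"blue",50,(230,140,330,250));print(b)
h=cv2.cvtColor(im,cv2.COLOR_BGR2HSV)
print([tuple(h[r,270]) for r in range(164,236,3)])
m=cv2.inRange(h,*RNG["blue"]);
for r in (190,200,210,220): 
    x=np.where(m[r,230:330])[0]+230;print(r,x.min(),x.max(),onz(c,x.min()-.5,r,73)[:2],onz(c,x.max()+.5,r,73)[:2])
x=np.where(m[150:250,268])[0]+150;print(x.min(),x.max(),onz(c,268,x.max()+.5,73))
rr=blobs(im,"red",20,(250,280,310,380));print(rr)
w=cv2.inRange(h,(0,0,140),(180,70,255));w[:328]=0;w[346:]=0;w[:,:268]=0;w[:,292:]=0
ys,xs=np.nonzero(w);print(xs.mean(),ys.mean(),onz(c,xs.mean(),ys.mean(),25))
E
```

```text
[(936.0, 276.6801994301994, 198.78721509971507, ((277.0, 202.5), (47.0, 28.0), 90.0))]
[(np.uint8(12), np.uint8(50), np.uint8(86)), (np.uint8(15), np.uint8(42), np.uint8(121)), (np.uint8(120), np.uint8(58), np.uint8(75)), (np.uint8(117), np.uint8(91), np.uint8(73)), (np.uint8(118), np.uint8(90), np.uint8(71)), (np.uint8(113), np.uint8(130), np.uint8(96)), (np.uint8(111), np.uint8(155), np.uint8(125)), (np.uint8(110), np.uint8(157), np.uint8(127)), (np.uint8(110), np.uint8(157), np.uint8(127)), (np.uint8(110), np.uint8(159), np.uint8(125)), (np.uint8(111), np.uint8(155), np.uint8(125)), (np.uint8(110), np.uint8(158), np.uint8(124)), (np.uint8(110), np.uint8(159), np.uint8(125)), (np.uint8(110), np.uint8(159), np.uint8(125)), (np.uint8(110), np.uint8(159), np.uint8(125)), (np.uint8(110), np.uint8(160), np.uint8(124)), (np.uint8(110), np.uint8(159), np.uint8(125)), (np.uint8(110), np.uint8(157), np.uint8(125)), (np.uint8(110), np.uint8(159), np.uint8(125)), (np.uint8(110), np.uint8(161), np.uint8(125)), (np.uint8(110), np.uint8(158), np.uint8(124)), (np.uint8(114), np.uint8(114), np.uint8(83)), (np.uint8(11), np.uint8(96), np.uint8(90)), (np.uint8(12), np.uint8(114), np.uint8(92))]
190 263 291 [ 477.649 -169.638] [ 500.008 -170.379]
200 264 291 [ 478.035 -177.727] [ 499.843 -178.449]
210 264 291 [ 477.641 -185.958] [ 499.675 -186.686]
220 264 286 [ 477.239 -194.361] [ 495.529 -194.965]
179 226 [ 480.577 -200.037   73.   ]
[(470.0, 279.51347517730494, 318.06312056737585, ((279.0, 318.0), (34.0, 16.0), 90.0)), (361.5, 279.93637621023515, 352.96542185338865, ((279.5, 352.5), (29.0, 15.0), 90.0))]
280.0857142857143 337.37142857142857 [ 485.774 -349.254   25.   ]
```

The wrench axis is at about (489,-181.5) and the ring distance comes out at 168 mm, as specified. Next is the descent and grip.

```bash
python3 -m jog '{"hand":[8.5,8.5,8.5,8.5,8.5],"travel":[[0.4,0,3],[0,0,3],[0,0,3],[0,0,3],[0,0,1]],"rotation":[[0,0,0.01],[0,0,0],[0,0,0],[0,0,0],[0,0,0]]}'
python3 -m jog '{"hand":[1,1,1,1,1],"travel":[[0,0,0],[0,0,0],[0,0,0],[0,0,0],[0,0,0]],"rotation":[[0,0,0],[0,0,0],[0,0,0],[0,0,0],[0,0,0]]}' 110
python3 -m jog '{"hand":[1,1,1,1,1],"travel":[[0,0,0],[0,0,0],[0,0,0],[0,0,0],[0,0,0]],"rotation":[[0,0,0],[0,0,0],[0,0,0],[0,0,0],[0,0,0]]}' 110
```

```text
time_s: 2.9
position: [488.9, -181.4, 213.3]
tcp_rot: [[0.043, 0.999, -0.002], [0.999, -0.043, 0.001], [0.001, -0.002, -1.0]]
contact_force: [0.2, 0.4, 0.7]
gripper_width: 84.8
grasp_force: 0.0
time_s: 3.52
position: [489.6, -181.6, 215.7]
tcp_rot: [[0.041, 0.999, 0.001], [0.999, -0.041, -0.001], [-0.001, 0.001, -1.0]]
contact_force: [-2.4, 1.2, 11.0]
gripper_width: 22.6
grasp_force: 107.5
time_s: 4.15
position: [489.6, -181.7, 215.7]
tcp_rot: [[0.041, 0.999, 0.001], [0.999, -0.041, -0.001], [-0.0, 0.001, -1.0]]
contact_force: [-2.9, 1.1, 11.3]
gripper_width: 22.5
grasp_force: 107.5
```

```bash
python3 -m jog '{"hand":[1,1,1,1,1],"travel":[[0,0,-1],[0,0,-2],[0,0,-3],[0,0,-3],[0,0,-3]],"rotation":[[0,0,0],[0,0,0],[0,0,0],[0,0,0],[0,0,0]]}'
python3 -m jog '{"hand":[1,1,1,1,1],"travel":[[3,0.5,0],[5,1,0],[5,1,0],[5,1,0],[4,0.5,0]],"rotation":[[0,0,0],[0,0,0],[0,0,0],[0,0,0],[0,0,0]]}'
python3 -m jog '{"hand":[1,1,1],"travel":[[1,0,0],[0,0,0],[0,0,0]],"rotation":[[0,0,0],[0,0,0],[0,0,0]]}'
python3 - <<'E'
from h import *
o=monitor.get_obs();print(o["position"],o["joint_pos"],o["contact_force"],o["moment"]);c=imaging.get_calibration("wrist")
im=imaging.get_image("wrist");cv2.imwrite("pics/w2.png",im);print(proj(c,(538,130,85)))
t=imaging.get_image("top");cv2.imwrite("pics/t2.png",t)
E
```

```text
time_s: 4.78
position: [488.9, -181.5, 336.1]
tcp_rot: [[0.041, 0.999, -0.0], [0.999, -0.041, 0.0], [0.0, -0.0, -1.0]]
contact_force: [0.8, -0.2, -6.3]
gripper_width: 22.4
grasp_force: 108.2
time_s: 5.4
position: [538.3, 38.7, 335.2]
tcp_rot: [[0.04, 0.999, 0.0], [0.999, -0.04, 0.0], [0.0, 0.0, -1.0]]
contact_force: [0.3, -0.4, -4.9]
gripper_width: 22.8
grasp_force: 108.3
time_s: 5.78
position: [538.5, 45.2, 334.8]
tcp_rot: [[0.043, 0.999, -0.0], [0.999, -0.043, -0.001], [-0.001, -0.0, -1.0]]
contact_force: [0.2, -0.8, -6.2]
gripper_width: 22.5
grasp_force: 108.3
[538.55   45.214 334.774] [ 0.199  0.323 -0.479  1.953  0.187  0.909 -0.417] [ 0.169 -0.759 -6.221] [0.103 0.017 0.037]
[271.447  94.541]
```

View pics/w2.png

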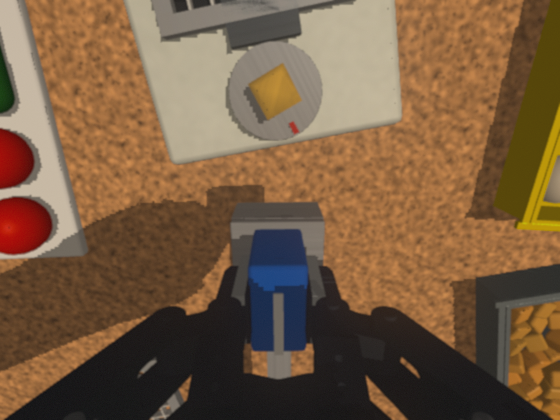

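The bolt is at about (274,93) with its red mark at (294,127). The wrench hangs straight in the gripper.

```bash
python3 - <<'E'
from h import *
im=cv2.imread("pics/w2.png");c=imaging.get_calibration("wrist")
h=cv2.cvtColor(im,cv2.COLOR_BGR2HSV)
m=cv2.inRange(h,(12,100,100),(30,255,255));z=np.zeros_like(m);z[50:135,235:315]=255;m&=z
# rather flange disc centre
cs,_=cv2.findContours(m,cv2.RETR_EXTERNAL,cv2.CHAIN_APPROX_NONE);k=max(cs,key=cv2.contourArea)
pts=np.array([onz(c,u,v,83)[:2] for u,v in k[:,0]],np.float32)
print("brass rect",cv2.minAreaRect(pts), cv2.minAreaRect(k))
r=[b for b in blobs(im,"red",4,(235,90,320,140))];print(r)
mk=onz(c,r[0][1],r[0][2],61)
# flange: grey low-saturation pixels darker than the white base
g=cv2.inRange(h,(0,0,0),(180,255,178))|m;g&=z if False else cv2.circle(np.zeros_like(m),(274,91),58,255,-1)
for p in [(250,75),(300,100),(235,140),(320,135),(274,130),(350,90)]: print(p,h[p[1],p[0]])
b=cv2.minAreaRect(pts)[0]
print("mark",mk,"vec",mk[:2]-b,np.linalg.norm(mk[:2]-b),np.degrees(np.arctan2(*(mk[:2]-b)[::-1])))
cv2.imwrite("pics/w2c.png",cv2.resize(im[30:150,210:340],None,fx=5,fy=5,interpolation=cv2.INTER_CUBIC)[:600,:])
# reference: wrench head front top edge
for u,v in((231,204),(322,204)): print(onz(c,u,v,335-155-59+33))
E
```

```text
brass rect ((540.1915893554688, 131.57858276367188), (25.93157386779785, 25.681779861450195), 26.43687629699707) ((274.73846435546875, 91.29228973388672), (42.17180252075195, 41.675662994384766), 60.2551155090332)
[(34.5, 293.41062801932367, 127.40096618357487, ((293.4000244140625, 127.30001068115234), (10.733125686645508, 4.0249223709106445), 63.43495178222656))]
(250, 75) [ 17  37 144]
(300, 100) [ 18 148 164]
(235, 140) [ 21  51 185]
(320, 135) [ 20  51 151]
(274, 130) [ 16  40 139]
(350, 90) [ 21  50 192]
mark [552.624 107.074  61.   ] vec [ 12.432 -24.505] 27.477972195853937 -63.098907034480355
[517.362  79.685 154.   ]
[561.675  77.815 154.   ]
```

View pics/w2c.png

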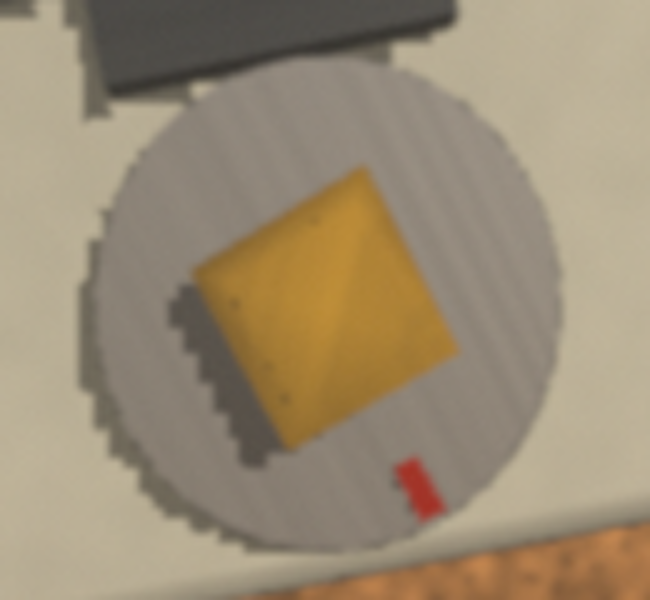

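The close-up shows the flange centred at about (275.5,90.5) in the full image, the flats at 26.4° and the mark at -63°. I'll check the held wrench's predicted corners against the picture.

```bash
python3 - <<'E'
from h import *
im=cv2.imread("pics/w2.png");c=imaging.get_calibration("wrist");o=monitor.get_obs()
print("flange c",onz(c,275.5,90.5,61)," brass c",onz(c,274.7,91.3,83))
R=o["tcp_rot"];P=o["position"]
def W(x,y,z): # wrench frame: x=-tool x, y = tool y... z up; underside 215.7 below TCP
    return P+R@np.array([-x,y,215.7-z])
for q in[(-24,24,0),(-24,-24,0),(-24,24,33),(-24,-24,33),(-21,12,73),(-21,-12,73),(21,12,73),(-21,12,33),(-21,-12,33)]: print(q,proj(c,W(*q)))
g=cv2.cvtColor(im,cv2.COLOR_BGR2GRAY).astype(int)
print("col 240",[(r,g[r,240]) for r in range(194,232,2)]); print("col 290",[(r,*im[r,290]) for r in range(222,300,3)])
for r in(208,215,225): print(r,g[r,222:238],g[r,314:330])
E
```

```text
flange c [540.672 133.016  61.   ]  brass c [540.303 132.021  83.   ]
(-24, 24, 0) [317.814 201.297]
(-24, -24, 0) [237.719 201.241]
(-24, 24, 33) [325.408 220.955]
(-24, -24, 33) [229.877 220.883]
(-21, 12, 73) [308.33  264.964]
(-21, -12, 73) [246.477 264.909]
(21, 12, 73) [305.388 352.264]
(-21, 12, 33) [301.382 226.488]
(-21, -12, 33) [253.894 226.452]
col 240 [(194, np.int64(77)), (196, np.int64(75)), (198, np.int64(77)), (200, np.int64(76)), (202, np.int64(79)), (204, np.int64(74)), (206, np.int64(75)), (208, np.int64(74)), (210, np.int64(74)), (212, np.int64(73)), (214, np.int64(74)), (216, np.int64(73)), (218, np.int64(80)), (220, np.int64(71)), (222, np.int64(98)), (224, np.int64(118)), (226, np.int64(117)), (228, np.int64(116)), (230, np.int64(118))]
col 290 [(222, np.uint8(98), np.uint8(108), np.uint8(116)), (225, np.uint8(106), np.uint8(117), np.uint8(126)), (228, np.uint8(99), np.uint8(102), np.uint8(109)), (231, np.uint8(77), np.uint8(49), np.uint8(40)), (234, np.uint8(78), np.uint8(50), np.uint8(41)), (237, np.uint8(79), np.uint8(50), np.uint8(41)), (240, np.uint8(78),
[... 643 characters left out ...]
np.uint8(72), np.uint8(34)), (282, np.uint8(131), np.uint8(72), np.uint8(34)), (285, np.uint8(115), np.uint8(65), np.uint8(33)), (288, np.uint8(78), np.uint8(46), np.uint8(30)), (291, np.uint8(79), np.uint8(47), np.uint8(31)), (294, np.uint8(78), np.uint8(47), np.uint8(30)), (297, np.uint8(78), np.uint8(45), np.uint8(29))]
208 [74 76 76 74 70 67 69 75 75 74 72 70 72 73 74 74] [ 77  77  76  77  79  96 120 133 136 138 140 141 136 129 123 118]
215 [75 75 75 75 75 74 73 68 66 66 70 73 74 73 73 74] [ 78  77  78  78  78  78  77  82 100 121 129 127 122 114 109 105]
225 [ 72  70  69  70  71  72  71  73  88 107 117 118 117 118 117 117] [122 121 121 121 121 121 121 121 122 119 118 121 126 124 119 118]
```

The held wrench is level and matches the prediction. Next I turn it by +0.503 rad to the flats and carry it over the bolt at (540.5,132.5).

```bash
python3 -m jog '{"hand":[1,1,1,1],"travel":[[0,0,0],[0,0,0],[0,0,0],[0,0,0]],"rotation":[[0,0,-0.168],[0,0,-0.168],[0,0,-0.167],[0,0,0]]}'
python3 -m jog '{"hand":[1,1,1,1,1],"travel":[[1.5,0.8,0],[2.5,1.3,0],[2.5,1.3,0],[1.2,0.66,0],[0,0,0]],"rotation":[[0,0,0],[0,0,0],[0,0,0],[0,0,0],[0,0,0]]}'
python3 -m jog '{"hand":[1,1,1],"travel":[[0,0,1],[0,0,1],[0,0,0]],"rotation":[[0,0,0],[0,0,0],[0,0,0]]}'
python3 - <<'E'
from h import *
o=monitor.get_obs();R=o["tcp_rot"];P=o["position"];print(P,np.degrees(np.arctan2(R[1,0],R[0,0])),o["contact_force"],R[2])
print(R.T@(np.array([540.5,132.5,276.7+0])-P))
E
```

```text
time_s: 6.38
position: [538.7, 45.6, 334.7]
tcp_rot: [[-0.444, 0.896, -0.0], [0.896, 0.444, 0.0], [0.0, -0.0, -1.0]]
contact_force: [0.0, -0.9, -6.1]
gripper_width: 22.7
grasp_force: 108.3
time_s: 7.0
position: [540.6, 134.7, 334.7]
tcp_rot: [[-0.446, 0.895, -0.0], [0.895, 0.446, 0.0], [0.0, 0.0, -1.0]]
contact_force: [0.0, 0.0, -5.4]
gripper_width: 22.4
grasp_force: 108.3
time_s: 7.38
position: [540.5, 132.8, 313.5]
tcp_rot: [[-0.445, 0.896, -0.002], [0.896, 0.445, -0.0], [0.0, -0.002, -1.0]]
contact_force: [-0.1, 0.2, -5.9]
gripper_width: 22.4
grasp_force: 108.3
[540.509 132.837 313.502] 116.41229788430276 [-0.11   0.154 -5.945] [ 0.    -0.002 -1.   ]
[-0.314 -0.085 36.802]
```

```bash
python3 -m jog '{"hand":[1,1,1],"travel":[[0,0,0.5],[0,0,0.5],[0,0,0]],"rotation":[[0,0,0],[0,0,0],[0,0,0]]}'
python3 -m jog '{"hand":[1,1,1],"travel":[[0,0,0.3],[0,0,0.3],[0,0,0]],"rotation":[[0,0,0],[0,0,0],[0,0,0]]}'
```

```text
time_s: 7.75
position: [540.6, 133.6, 304.4]
tcp_rot: [[-0.446, 0.895, -0.001], [0.895, 0.446, -0.0], [0.0, -0.001, -1.0]]
contact_force: [-0.2, 0.2, -5.7]
gripper_width: 22.4
grasp_force: 108.3
time_s: 8.12
position: [540.7, 133.6, 298.5]
tcp_rot: [[-0.446, 0.895, -0.0], [0.895, 0.446, -0.0], [0.0, -0.0, -1.0]]
contact_force: [0.3, -0.6, -6.2]
gripper_width: 22.5
grasp_force: 108.3
```

```bash
python3 -m jog '{"hand":[1,1,1],"travel":[[0,0,0.3],[0,0,0.3],[0,0,0]],"rotation":[[0,0,0],[0,0,0],[0,0,0]]}'
```

```text
time_s: 8.5
position: [540.7, 133.6, 292.4]
tcp_rot: [[-0.446, 0.895, -0.0], [0.895, 0.446, 0.0], [0.0, -0.0, -1.0]]
contact_force: [-0.3, 0.6, -5.4]
gripper_width: 22.4
grasp_force: 108.4
```

The socket is already 8 mm over the head with no contact force, so I keep going down.

```bash
python3 -m jog '{"hand":[1,1,1,1],"travel":[[0,0,0.4],[0,0,0.4],[0,0,0.4],[0,0,0]],"rotation":[[0,0,0],[0,0,0],[0,0,0],[0,0,0]]}'
python3 -m jog '{"hand":[1,1,1],"travel":[[0,0,0.2],[0,0,0.1],[0,0,0]],"rotation":[[0,0,0],[0,0,0],[0,0,0]]}'
```

```text
time_s: 9.0
position: [540.7, 133.6, 280.3]
tcp_rot: [[-0.446, 0.895, -0.0], [0.895, 0.446, 0.0], [0.0, -0.0, -1.0]]
contact_force: [-1.0, 0.2, -5.9]
gripper_width: 22.4
grasp_force: 108.5
time_s: 9.38
position: [540.7, 133.5, 277.6]
tcp_rot: [[-0.446, 0.895, -0.0], [0.895, 0.446, -0.0], [0.0, -0.0, -1.0]]
contact_force: [-2.3, -1.5, -7.2]
gripper_width: 22.4
grasp_force: 108.5
```

```bash
python3 -m jog '{"hand":[1,1,1],"travel":[[0,0,0.1],[0,0,0.1],[0,0,0]],"rotation":[[0,0,0],[0,0,0],[0,0,0]]}'
```

```text
time_s: 9.75
position: [540.7, 133.7, 276.6]
tcp_rot: [[-0.446, 0.895, 0.0], [0.895, 0.446, -0.001], [-0.001, -0.0, -1.0]]
contact_force: [-10.3, -4.5, 14.2]
gripper_width: 22.3
grasp_force: 111.4
```

The force jumps at the predicted height, so the wrench is seated. I release and rise, then look.

```bash
python3 -m jog '{"hand":[2.6,3.5,5,5,5],"travel":[[0,0,0],[0,0,0],[0,0,0],[0,0,0],[0,0,0]],"rotation":[[0,0,0],[0,0,0],[0,0,0],[0,0,0],[0,0,0]]}'
python3 -m jog '{"hand":[5,5,5,5,5],"travel":[[0,0,-1],[0,0,-3],[0,0,-3],[0,0,-3],[0,0,0]],"rotation":[[0,0,0],[0,0,0],[0,0,0],[0,0,0],[0,0,0]]}'
python3 -m jog '{"hand":[5,5,5,5,5],"travel":[[-4,0,0],[-4,0,0],[-4,0,0],[-4,0,0],[0,0,0]],"rotation":[[0,0,0],[0,0,0],[0,0,0],[0,0,0],[0,0,0]]}'
python3 - <<'E'
from h import *
o=monitor.get_obs();R=o["tcp_rot"];P=o["position"];print(P,np.degrees(np.arctan2(R[1,0],R[0,0])),o["contact_force"],o["gripper_width"])
c=imaging.get_calibration("wrist");im=imaging.get_image("wrist");cv2.imwrite("pics/w3.png",im)
B=np.array([540.5,133,0]);a=np.radians(-63.6);d=np.array([np.cos(a),np.sin(a),0])
print("exp ring",B+167.5*d,proj(c,B+167.5*d+[0,0,86]),"block",proj(c,B+[0,0,134]))
print(blobs(im,"red",30),blobs(im,"blue",50))
E
```

```text
time_s: 10.38
position: [540.8, 133.6, 275.7]
tcp_rot: [[-0.446, 0.895, 0.0], [0.895, 0.446, 0.0], [0.0, 0.0, -1.0]]
contact_force: [-0.0, 0.7, -0.1]
gripper_width: 49.9
grasp_force: 0.0
time_s: 11.0
position: [541.2, 134.0, 378.6]
tcp_rot: [[-0.446, 0.895, 0.004], [0.895, 0.446, 0.001], [-0.001, 0.004, -1.0]]
contact_force: [-0.5, 0.6, -0.7]
gripper_width: 50.2
grasp_force: 0.0
time_s: 11.62
position: [612.8, -13.0, 374.9]
tcp_rot: [[-0.442, 0.897, -0.001], [0.897, 0.442, -0.001], [-0.0, -0.001, -1.0]]
contact_force: [-0.7, 0.3, -0.0]
gripper_width: 50.1
grasp_force: 0.0
[612.764 -12.962 374.881] 116.20455592838492 [-0.712  0.294 -0.037] 50.112799829061395
exp ring [614.976 -17.032   0.   ] [278.271 207.604] block [277.237 -59.832]
[(936.5, 280.3705285638014, 178.87738031678234, ((280.0, 178.0), (52.0, 20.0), 90.0)), (720.0, 280.84814814814814, 230.46064814814812, ((280.5, 230.5), (41.0, 19.0), 90.0))] []
```

View pics/w3.png

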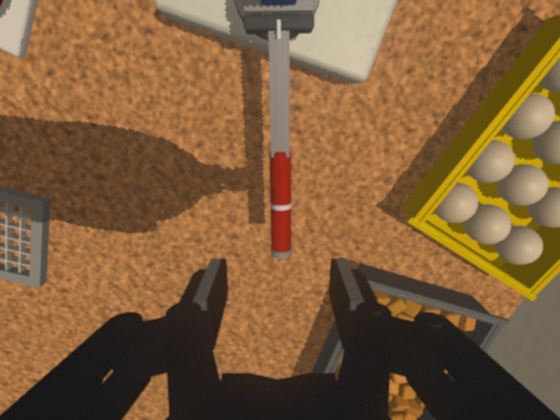

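The wrench stands on the bolt with its ring at (281,207), exactly as predicted. The egg and crouton boxes lie to the right, so I check the clearance.

```bash
python3 - <<'E'
from h import *
c=imaging.get_calibration("wrist");o=monitor.get_obs();R=o["tcp_rot"];P=o["position"]
for z in(0,40,70):
    for n,p in(("egg",(412,218)),("crout",(370,265)),("ring",(281,207.3))):
        q=onz(c,*p,z if n!="ring" else 86);print(z,n,q,R.T@(q-P))
print("move to ring at z77 grasp",R.T@(onz(c,281,207.3,86)-[0,0,86]+[0,0,232]-P))
E
```

```text
0 egg [768.349  15.77    0.   ] [-45.693 152.127 374.847]
0 crout [757.038 -56.516   0.   ] [-105.457  109.92   374.845]
0 ring [616.339 -13.473  86.   ] [ -4.402   2.844 289.01 ]
40 egg [746.054  21.218  40.   ] [-30.892 134.527 334.873]
40 crout [736.057 -42.668  40.   ] [-83.712  97.224 334.871]
40 ring [616.339 -13.473  86.   ] [ -4.402   2.844 289.01 ]
70 egg [729.332  25.304  70.   ] [-19.791 121.327 304.892]
70 crout [720.321 -32.283  70.   ] [-67.403  87.702 304.891]
70 ring [616.339 -13.473  86.   ] [ -4.402   2.844 289.01 ]
move to ring at z77 grasp [ -4.303   2.711 143.01 ]
```

```bash
python3 -m jog '{"hand":[5,5,5,5,5],"travel":[[-0.4,0.3,3],[0,0,3.5],[0,0,3.5],[0,0,3],[0,0,1.3]],"rotation":[[0,0,0],[0,0,0],[0,0,0],[0,0,0],[0,0,0]]}' 120
python3 -m jog '{"hand":[5,5,5],"travel":[[0,0,0],[0,-1,0],[0,0,0]],"rotation":[[0,0,0],[0,0,0],[0,0,0]]}'
```

```text
time_s: 12.3
position: [615.7, -10.7, 231.2]
tcp_rot: [[-0.447, 0.895, -0.002], [0.895, 0.447, 0.001], [0.002, -0.002, -1.0]]
contact_force: [-1.2, 0.7, 0.2]
gripper_width: 50.1
grasp_force: 0.0
time_s: 12.68
position: [607.2, -16.9, 233.8]
tcp_rot: [[-0.445, 0.895, 0.001], [0.895, 0.445, -0.001], [-0.001, 0.001, -1.0]]
contact_force: [0.2, 0.3, 0.6]
gripper_width: 50.2
grasp_force: 0.0
```

```bash
cat > s.py <<'E'
from h import *
o=monitor.get_obs();R=o["tcp_rot"];P=o["position"];v=P[:2]-[540.6,133.3]
print("t %.2f TCPang %.1f yaw %.1f r %.1f arc %.1f Ftool %s z %.1f w %.1f"%(o["time_s"],np.degrees(np.arctan2(v[1],v[0])),np.degrees(np.arctan2(R[1,0],R[0,0])),np.hypot(*v),np.radians(-63.6-np.degrees(np.arctan2(v[1],v[0])))*167.5,R.T@o["contact_force"],P[2],o["gripper_width"]))
E
python3 s.py
for i in 1; do python3 -m jog '{"hand":[5,5,5],"travel":[[0,-0.4,0],[0,-0.4,0],[0,0,0]],"rotation":[[0,0,0.024],[0,0,0.024],[0,0,0]]}' >/dev/null; python3 s.py; done
python3 -m jog '{"hand":[5,5,5],"travel":[[0,-0.4,0],[0,-0.4,0],[0,0,0]],"rotation":[[0,0,0.024],[0,0,0.024],[0,0,0]]}' >/dev/null; python3 s.py
```

```text
t 12.68 TCPang -66.1 yaw 116.4 r 164.3 arc 7.3 Ftool [ 0.214  0.345 -0.605] z 233.8 w 50.2
t 13.05 TCPang -68.7 yaw 113.7 r 164.5 arc 15.0 Ftool [-0.594  0.031  0.058] z 232.9 w 49.9
t 13.43 TCPang -71.6 yaw 110.9 r 164.8 arc 23.2 Ftool [-0.097 -0.487 -1.051] z 232.7 w 50.2
```

```bash
python3 -m jog '{"hand":[5,5,5],"travel":[[0,-0.4,0],[0,-0.4,0],[0,0,0]],"rotation":[[0,0,0.024],[0,0,0.024],[0,0,0]]}' >/dev/null; python3 s.py
python3 -m jog '{"hand":[5,5,5],"travel":[[0,-0.4,0],[0,-0.4,0],[0,0,0]],"rotation":[[0,0,0.024],[0,0,0.024],[0,0,0]]}' >/dev/null; python3 s.py
```

```text
t 13.80 TCPang -74.3 yaw 108.2 r 165.3 arc 31.4 Ftool [-0.005 -0.013 -0.155] z 232.7 w 50.0
t 14.18 TCPang -77.0 yaw 105.5 r 165.4 arc 39.1 Ftool [1.042 4.156 0.185] z 233.0 w 50.0
```

```bash
python3 -m jog '{"hand":[5,5,5],"travel":[[0,-0.4,0],[0,-0.4,0],[0,0,0]],"rotation":[[0,0,0.024],[0,0,0.024],[0,0,0]]}' >/dev/null; python3 s.py
python3 -m jog '{"hand":[5,5,5],"travel":[[0,-0.4,0],[0,-0.4,0],[0,0,0]],"rotation":[[0,0,0.024],[0,0,0.024],[0,0,0]]}' >/dev/null; python3 s.py
python3 -m jog '{"hand":[5,5,5],"travel":[[0,-0.4,0],[0,-0.4,0],[0,0,0]],"rotation":[[0,0,0.024],[0,0,0.024],[0,0,0]]}' >/dev/null; python3 s.py
```

```text
t 14.55 TCPang -79.7 yaw 102.7 r 165.6 arc 47.1 Ftool [3.126 4.064 0.464] z 232.9 w 49.9
t 14.93 TCPang -82.4 yaw 100.0 r 165.9 arc 55.0 Ftool [ 3.528  4.999 -0.011] z 232.9 w 50.0
t 15.30 TCPang -85.1 yaw 97.2 r 166.3 arc 62.9 Ftool [ 4.697  4.471 -0.482] z 233.0 w 49.7
```

```bash
python3 -m jog '{"hand":[5,5,5],"travel":[[0.1,-0.4,0],[0.1,-0.4,0],[0,0,0]],"rotation":[[0,0,0.024],[0,0,0.024],[0,0,0]]}' >/dev/null; python3 s.py
python3 -m jog '{"hand":[5,5,5],"travel":[[0.05,-0.4,0],[0,-0.4,0],[0,0,0]],"rotation":[[0,0,0.024],[0,0,0.024],[0,0,0]]}' >/dev/null; python3 s.py
```

```text
t 15.68 TCPang -87.8 yaw 94.4 r 165.7 arc 70.9 Ftool [-1.904  6.171  0.221] z 233.2 w 50.0
t 16.05 TCPang -90.6 yaw 91.7 r 165.8 arc 78.9 Ftool [-1.787  6.952  1.029] z 233.3 w 50.3
```

```bash
python3 -m jog '{"hand":[5,5,5],"travel":[[0,-0.3,0],[0,-0.3,0],[0,0,0]],"rotation":[[0,0,0.018],[0,0,0.018],[0,0,0]]}' >/dev/null; python3 s.py
python3 -m jog '{"hand":[5,5,5],"travel":[[0,-0.3,0],[0,-0.3,0],[0,0,0]],"rotation":[[0,0,0.018],[0,0,0.018],[0,0,0]]}' >/dev/null; python3 s.py
```

```text
t 16.43 TCPang -92.6 yaw 89.6 r 165.9 arc 84.8 Ftool [-0.303  8.047  0.96 ] z 233.3 w 50.0
t 16.80 TCPang -94.7 yaw 87.6 r 166.0 arc 90.8 Ftool [0.741 8.658 1.095] z 233.3 w 50.3
```

```bash
python3 -m jog '{"hand":[5,5,5],"travel":[[0,-0.3,0],[0,-0.2,0],[0,0,0]],"rotation":[[0,0,0.018],[0,0,0.012],[0,0,0]]}' >/dev/null; python3 s.py
python3 -m jog '{"hand":[5,5,5],"travel":[[0,-0.3,0],[0,-0.2,0],[0,0,0]],"rotation":[[0,0,0.018],[0,0,0.012],[0,0,0]]}' >/dev/null; python3 s.py
```

```text
t 17.18 TCPang -96.4 yaw 85.9 r 166.1 arc 95.8 Ftool [1.715 8.336 1.196] z 233.3 w 49.7
t 17.55 TCPang -98.1 yaw 84.2 r 166.2 arc 100.8 Ftool [3.395 8.219 0.582] z 233.3 w 50.3
```

Force has levelled off at about 8.4 N since arc ≈ 88 mm, so the joint is giving. I'll go to about 28 mm of give (arc 116), hold, then take a check.

```bash
python3 -m jog '{"hand":[5,5,5],"travel":[[0.05,-0.3,0],[0.05,-0.3,0],[0,0,0]],"rotation":[[0,0,0.018],[0,0,0.018],[0,0,0]]}' >/dev/null; python3 s.py
python3 -m jog '{"hand":[5,5,5,5],"travel":[[0,-0.3,0],[0,-0.3,0],[0,-0.3,0],[0,0,0]],"rotation":[[0,0,0.018],[0,0,0.018],[0,0,0.018],[0,0,0]]}' >/dev/null; python3 s.py
python3 - <<'E'
from h import *
t=imaging.get_image("top");cv2.imwrite("pics/t4.png",t);c=imaging.get_calibration("top")
for b in blobs(t,"red",8,(130,170,300,300)): print(b[0],onz(c,b[1],b[2],77))
E
```

```text
t 17.93 TCPang -100.2 yaw 82.1 r 166.0 arc 106.9 Ftool [-0.388  9.459  1.128] z 233.3 w 50.0
t 18.43 TCPang -103.3 yaw 79.0 r 166.2 arc 116.0 Ftool [1.743 9.042 1.925] z 233.3 w 49.9
```

```bash
python3 -m jog '{"hand":[5,5,5],"travel":[[0,0.4,0],[0,0.4,0],[0,0,0]],"rotation":[[0,0,-0.024],[0,0,-0.024],[0,0,0]]}' >/dev/null; python3 s.py
python3 -m jog '{"hand":[5,5,5],"travel":[[0,0.4,0],[0,0,0],[0,0,0]],"rotation":[[0,0,-0.024],[0,0,0],[0,0,0]]}' >/dev/null; python3 s.py
python3 -m jog '{"hand":[5,5,5],"travel":[[0,0.4,0],[0,0,0],[0,0,0]],"rotation":[[0,0,-0.024],[0,0,0],[0,0,0]]}' >/dev/null; python3 s.py
python3 -m jog '{"hand":[5,5,5],"travel":[[0,0.4,0],[0,0,0],[0,0,0]],"rotation":[[0,0,-0.024],[0,0,0],[0,0,0]]}' >/dev/null; python3 s.py
python3 -m jog '{"hand":[5,5,5],"travel":[[0,0.4,0],[0,0,0],[0,0,0]],"rotation":[[0,0,-0.024],[0,0,0],[0,0,0]]}' >/dev/null; python3 s.py
```

```text
t 18.85 TCPang -100.4 yaw 81.8 r 166.1 arc 107.5 Ftool [-0.185  7.98   1.105] z 233.3 w 49.7
t 19.23 TCPang -99.1 yaw 83.1 r 166.0 arc 103.7 Ftool [-0.463  8.868  0.92 ] z 233.3 w 50.0
t 19.60 TCPang -97.7 yaw 84.5 r 166.0 arc 99.6 Ftool [0.972 8.171 0.751] z 233.3 w 50.5
t 19.98 TCPang -96.3 yaw 85.9 r 165.9 arc 95.6 Ftool [-1.039  9.928  0.787] z 233.3 w 50.1
t 20.35 TCPang -94.9 yaw 87.2 r 165.8 arc 91.6 Ftool [-1.141  9.31   0.575] z 233.3 w 49.9
```

Still full spring force at arc 91.6, so the give at 116 was over 24 mm: clicked, and well short of 43. I ease off fully.

```bash
python3 -m jog '{"hand":[5,5,5],"travel":[[0,0.3,0],[0,0,0],[0,0,0]],"rotation":[[0,0,-0.018],[0,0,0],[0,0,0]]}' >/dev/null; python3 s.py
python3 -m jog '{"hand":[5,5,5],"travel":[[0,0.3,0],[0,0,0],[0,0,0]],"rotation":[[0,0,-0.018],[0,0,0],[0,0,0]]}' >/dev/null; python3 s.py
python3 -m jog '{"hand":[5,5,5],"travel":[[0,0.3,0],[0,0.2,0],[0,0,0]],"rotation":[[0,0,-0.018],[0,0,0],[0,0,0]]}' >/dev/null; python3 s.py
```

```text
t 20.73 TCPang -93.9 yaw 88.3 r 165.8 arc 88.6 Ftool [-0.339  8.094  0.257] z 233.2 w 49.9
t 21.10 TCPang -93.2 yaw 89.3 r 165.6 arc 86.6 Ftool [-1.576  3.47  -0.26 ] z 232.8 w 49.9
t 21.48 TCPang -91.5 yaw 90.3 r 165.0 arc 81.6 Ftool [ 0.48  -0.159 -0.002] z 232.6 w 50.2
```

The handle came straight at arc ≈ 88, so the give was about 28 mm. I centre the fingers about the handle, lift clear and check.

```bash
python3 -m jog '{"hand":[5,5,5],"travel":[[0,0.5,0],[0,0.4,0],[0,0,0]],"rotation":[[0,0,0],[0,0,0],[0,0,0]]}' >/dev/null; python3 s.py
python3 -m jog '{"hand":[5,5,5,5,5],"travel":[[0,0,-2],[0,0,-3],[0,0,-4],[0,0,-5],[0,0,0]],"rotation":[[0,0,0],[0,0,0],[0,0,0],[0,0,0],[0,0,0]]}'>/dev/null; python3 s.py
python3 -m jog '{"hand":[5,5,5],"travel":[[4,0,0],[4,0,-3],[0,0,0]],"rotation":[[0,0,0],[0,0,0],[0,0,0]]}'>/dev/null; python3 s.py
python3 - <<'E'
from h import *
im=imaging.get_image("wrist");cv2.imwrite("pics/w5.png",im);c=imaging.get_calibration("wrist")
print("block",proj(c,(540.6,133.3,134)))
w=[b[1:3] for b in blobs(im,"red",30)];print(w)
E
```

```text
t 21.85 TCPang -88.3 yaw 90.3 r 165.1 arc 72.1 Ftool [ 1.071 -0.628  0.55 ] z 232.7 w 49.8
t 22.48 TCPang -88.1 yaw 90.3 r 164.9 arc 71.6 Ftool [0.302 0.387 0.578] z 376.4 w 49.6
t 22.85 TCPang -87.0 yaw 90.6 r 81.9 arc 68.5 Ftool [-0.764  0.474  0.259] z 404.2 w 50.2
block [272.639  96.424]
[(42.86323268206039, 140.85894020130254), (55.11145590897336, 197.06792517886387), (279.29166666666663, 253.8167249417249), (281.0086336336336, 294.29466966966964)]
```

View pics/w5.png

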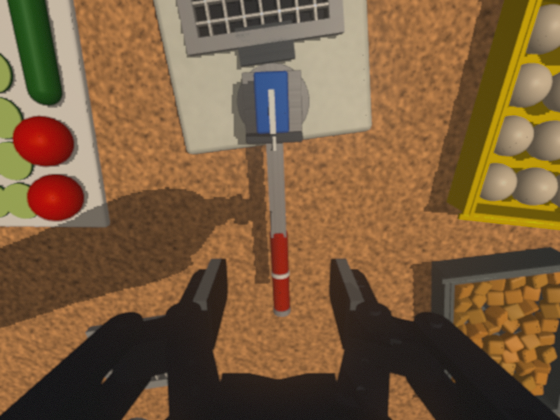

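The wrench stands on the bolt at (271,100) with its handle in line with the block and the ring at (280,276). It has turned about 24° and nothing else has moved.

```bash
python3 -c "
from station import order; print(order.close_job())"
```

```text
the job is handed in; nothing more can be done
None
```

The job is handed in: the wrench is seated on the dicer bolt, the handle clicked with about 28 mm of give (limit 43 mm) and sprang back straight. The bolt turned roughly 0.35–0.4 rad, and the last wrist image shows nothing else disturbed; the judge returned no verdict.

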